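Let up the sprung lid of the clamping-kit case and put the kit away

TASK

Open the grey clamping-kit case: press the round black thumb button on top of its lid to free the catch, and let the spring lid up slowly under your fingertip until it is well past half open, so that it never flies open. Then lay the low stepped clamp bar flat in the long pocket of the tray, and last of all stand the tall screw jack upright in the square pocket. Leave the tee nut lying among them where it is.

Things in the scene. Friction and masses are not known exactly. Their poses are not given: they have to be found in the camera images.
- case: wooden base of the kit case, 130 x 200 x 32 mm (x, y, z), screwed to the bench. Origin: centre of its underside. x points from the front (catch side) to the hinge side, z up. Its flat top is the tray, 32 mm above the bench, with two pockets 8 mm deep and no rim. A steel keeper lip, 34 mm wide, sticks 8.5 mm out of the front face's middle; the catch hooks under it.
- lid (a joint): lid angle: 0 shut, 1.75 fully open (leaning 10 degrees past upright), where its spring keeps it. Freed, the spring lifts it with about 2.6 N at the button, about 0.9 N at 1.0 rad. Let go of when shut it flies up at well over 4 rad/s, too fast; let go of at 1.0 rad or later it goes on open by itself slowly enough. A fingertip on the button or the lid's top holds it back.
- catch (a joint): catch angle: 0 at rest, 0.2 fully pressed; from about 0.08 it frees the lid. A steel rocker on the lid's front edge, button on its inner arm, strap hanging down the front. Full press: about 1.5 N, 4 mm at the button. Hold it pressed until the lid begins to rise, which it does as soon as the finger rises; it does not hook again once the lid is up.
- button_top (a point): centre of the top of the round black thumb button, 26 mm across, 8 mm thick, at the middle of the lid's front edge; z normal to it. Lid shut: 50.5 mm in front (-x) of the case's origin, 102 mm above the bench, so 115.5 mm forward of the hinge line and 69.5 mm above it (65.5 mm when pressed). It moves with catch and lid.
- lid_hinge (a point): middle of the lid's hinge axis, 65 mm behind (+x of) the case's origin, 32.5 mm above the bench; the axis runs along the case's y. The lid is a grey hollow shell, 130 x 200 mm, 52 mm high, 0.25 kg, its flat top 84.5 mm above the bench when shut; its front edge swings up and over towards the case's +x.
- long_pocket (a point): centre of the floor of the long pocket, 38 mm (x) by 70 mm (y), 8 mm deep, its long way along the case's y; axes as the case's. 24 mm above the bench.
- square_pocket (a point): centre of the floor of the square pocket, 40 x 40 mm, 8 mm deep; axes as the case's. 24 mm above the bench.
- clamp: the low part: a dark steel stepped clamp bar, 60 x 28 x 20 mm, 0.19 kg, lying on the bench. Origin: centre of its underside; its length runs along its x; the last 16 mm at the +x end are only 12 mm high, so the 20 mm high body runs from -30 to +14 mm in x. Either end may lie either way in the pocket.
- jack: the tall part: a dark steel screw jack, a round body 30 mm across and 32 mm high, then a 16 mm neck and a 24 mm head, 55 mm high in all, 0.2 kg, standing on the bench. Origin: centre of its underside, z along its axis.
- tee_nut: a bystander of much the same size as the clamp: dark steel tee nut, 36 x 34 mm foot 10 mm thick with an 18 mm wide rib on top, 20 mm high. Not to be moved. Origin: centre of its underside.
There are look-alikes about, which are no part of the job. What is shaped like the clamp but blue is not meant.

How it is judged:
By the outcome, as a careful person would: the job done as asked, in the order asked, and still so for the second after the job is handed in, with the robot touching nothing.
It also fails if it takes over 69 s, if anything falls off the work surface, if the arm or the gripper's body presses on something with over 40 N, if the wrist force passes 120 N, or if a joint passes its speed limit or range.

ROBOT

A 6-joint arm with a two-finger parallel gripper is mounted at the origin on the work surface. World frame = base frame: x ahead of the robot, y to its left, z up, the work surface at z = 0. Lengths are in m, angles in rad, forces in N, time in s.
With the tool pointing down it reaches from about 0.35 to 0.975 m from the base axis. Payload 4.9 kg.
Tool frame: the origin (TCP) lies at the very end of the fingers, on their centre line; the grasp point (between the pads) lies 19 mm behind it (ctrl.pinch_z is the distance from the TCP to the grasp point, in m); z points along the fingers, y is the direction in which the jaws open and shut (so a half turn about z gives the same grasp; the last joint's range is limited). The gripper opens to 85 mm and grips with 20 to 120 N. Pads are 22 mm wide; open, the fingers measure 114 mm over their backs; the gripper's body (76 mm by 85 mm) begins 54 mm behind the grasp point. The pads swing forward as they close: fully open they stand 13 mm farther back than shut.
Start: joints at [1.199, 0.053, 1.613, -0, 1.476, -0.119], TCP at [0.156, 0.605, 0.231] pointing down, gripper open.
Joint ranges: [-3.01, 3.01], [-1.01, 2.22], [0.06, 2.58], [-1.02, 4.17], [0.09, 2.62], [-3.14, 3.14]. Speed limits (rad/s): [2.57, 2.57, 3.14, 3.14, 3.14, 3.14].

INTERFACE

Orientations are given as a rotation vector (axis times angle).
In Python, from station import ctrl gives the robot as it stands.
- The arm moves only by the tool carry_out, never from a script. Its argument "series" is a list of rows, each a list of 7 numbers: the shift along the world's x, y, z each as a share of 0.025 m, from -1 to 1, then the turn, a rotation vector about the world's x, y, z each as a share of 0.1 rad, from -1 to 1, then the opening, from 0 (shut) to 1 (fully open). A call has 1 to 12 rows; each row shifts and turns the commanded pose from where the row before left it; what a row does not reach is not made up. A row lasts 1/10 s, in which the tool goes at most 50 mm and 8.59 degrees, less where a joint would pass 70% of its speed; a pose out of reach is approached as far as the arm can. A call with a number of a shift or a turn outside -1 to 1 is refused whole. A call with a gripper value outside its range is refused whole. The fingers move at their own pace and stop on an object; "grip_force" is the grip in N (left out, the last holds). Time passes only in rows, so rows that do not move let the fingers close. It gives the time, the measured TCP pose, the force and the opening at its end, in the units of the state.
- ctrl.get_obs(): the state, without advancing time (a new reading comes with each control period).
- ctrl.get_image(name): name is "scene" or "top" or "wrist"; returns a dict with "frame" (400x640x3 uint8, blue, green, red), "fx", "fy", "cx", "cy" (pixels), "R" (3x3) and "t" (3): a world point X has camera coordinates R X + t; the wrist camera has in their place "hand_eye" (4x4, takes a point from camera to tool coordinates, whose origin is the TCP and whose axes are the flange's). Camera axes: x right, y down, z forward; pixel columns grow to the right and rows downward; lengths in m; the calibration is good to about 2 mm. A picture is of the moment at which its call begins: read the wrist's pose just before it. There is no depth.
- ctrl.finish_job(): hands the job in, once; it reports no verdict.
Trained networks look in a picture, given as the dict that the camera call returned (one of the last four; its "shot" number tells which), for a name from the list of things; names that differ only in an ending like _2 or _b are one class to them, and where a whole thing is asked for, a point or a joint stands for the part that bears it (a point fixed in the world has none). Each returns a list of dicts, best first, with "p" (0 to 1); they miss things now and then, are a little off and sometimes report something else, mostly with a low value. They report only what shows in the picture. A call takes as long as a camera call. They do not tell look-alikes from the thing itself.
- ctrl.trace(picture, name): "mask" (400x640 bool, what is visible of it) and "rect" ([left, top, width, height] as shares, 0 to 1, of the picture: columns of its width, rows of its height, round what is visible of it).
- ctrl.mark_of(picture, name): "position" ([column, row] as shares, 0 to 1, of the picture: columns of its width, rows of its height: a listed point, or the origin of a listed thing).
The state is a dict: "t": time; "q": joint angles; "dq": joint speeds; "effort": joint torques, N m; "tool_pos": TCP position; "tool_rot": TCP orientation; "contact_force": force on the tool from outside, world axes, zero at the start; "wrist_torque": the same for the moment, N m; "opening": finger opening in m.
Only numpy, scipy, OpenCV 4.12 (cv2) and the standard library are available. Lean on these libraries where they do the work, as an engineer would, in place of code of your own. Each camera call takes 0.05 s, during which the arm holds its last target.

## Working session

There is one attempt and no reset: what is moved stays moved. The work goes in short steps, Python scripts to look and compute and a tool call to move; the robot and the scene stay as the last step left them, time stands still between calls to the robot, and variables do not carry over. Pictures are saved under pics/ and viewed, and the job is handed in when it is done.

Besides the shell and the picture viewer there is one more tool, called after "Call:" by a JSON object that holds its "api" and its "payload", one argument or row to a line. carry_out: Moves the arm, as the interface text tells. Shift numbers are shares of 0.025 m and turn numbers shares of 0.1 rad, none past 1 either way. Its arguments: {"type":"object","properties":{"series":{"type":"array"},"grip_force":{"type":"number"}},"required":["series"]}

```bash
ls; mkdir -p pics
python3 - <<'E'
from station import ctrl
import cv2,pickle
o=ctrl.get_obs(); print(o)
for n in ["scene","top"]:
    p=ctrl.get_image(n); cv2.imwrite(f"pics/{n}0.png",p["frame"]); 
    print(n,{k:v for k,v in p.items() if k!="frame"})
    for th in ["case","button_top","lid_hinge","clamp","jack","tee_nut","long_pocket","square_pocket"]:
        try: print(th,[(round(d["p"],2),[round(d["position"][0]*640,1),round(d["position"][1]*400,1)]) for d in ctrl.mark_of(p,th)])
        except Exception as e: print(th,e)
E
```

```text
pics
{'t': 0.0, 'q': array([ 1.19903543e+00,  5.33463393e-02,  1.61429496e+00, -1.82901050e-07,
        1.47602601e+00, -1.19005332e-01]), 'dq': array([0.00110738, 0.00014021, 0.00116574, 0.00093045, 0.00040297,
       0.00075859]), 'effort': array([-6.19129441e-04, -3.93701613e+01, -3.70162153e+01, -2.19656081e-04,
        7.19216492e-03,  1.73900003e-05]), 'tool_pos': array([0.15606775, 0.60454942, 0.23006898]), 'tool_rot': array([-0.39590779, -3.11603693,  0.00316079]), 'contact_force': array([ 0.48891497, -0.31670837,  0.18250077]), 'wrist_torque': array([-0.05342697,  0.04099032, -0.01527206]), 'opening': 0.08525962230718419}
scene {'fx': 414.2028506318337, 'fy': 414.2028506318337, 'cx': 319.0681616417354, 'cy': 206.4350530010035, 'R': array([[ 0.19803914,  0.98018503, -0.00421957],
       [ 0.57717828, -0.12009182, -0.80773955],
       [-0.79224095,  0.1575286 , -0.58952439]]), 't': array([-0.06558109, -0.21941692,  1.20382027]), 'shot': 1}
case [(0.94, [400.5, 250.7])]
button_top [(0.52, [396.4, 192.3])]
lid_hinge [(0.96, [408.7, 264.3])]
clamp [(0.98, [254.0, 246.2]), (0.9, [253.5, 210.9])]
jack [(0.66, [182.7, 265.8])]
tee_nut [(0.69, [265.4, 284.4])]
long_pocket []
square_pocket []
top {'fx': 374.70969053797893, 'fy': 374.70969053797893, 'cx': 320.7724247729098, 'cy': 199.38550956919798, 'R': array([[ 0.01637144, -0.99965806,  0.02038953],
       [-0.98619864, -0.01950447, -0.16441357],
       [ 0.16475504, -0.01741644, -0.98618074]]), 't': array([-0.05234653,  0.5240006 ,  0.77200066]), 'shot': 2}
case [(0.78, [253.2, 191.8])]
button_top [(0.64, [242.3, 209.4])]
lid_hinge []
clamp [(0.83, [365.7, 231.6]), (0.76, [366.9, 276.4])]
jack [(0.74, [428.9, 210.5])]
tee_nut [(0.73, [363.6, 176.7])]
long_pocket []
square_pocket []
```

View pics/scene0.png

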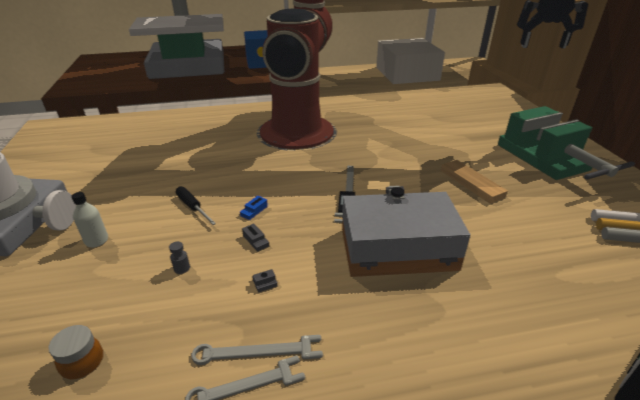

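View pics/top0.png

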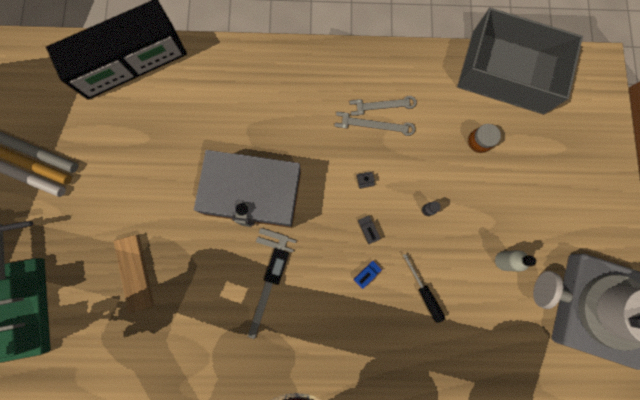

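Clamp candidates, scene picture: dark stepped bar (254,238), blue look-alike (253,207), tee nut (265,280). The jack is the dark one at (180,258); the white bottle (90,222) and the amber jar (77,350) are not it. I choose the dark bar at (254,238), which is top (370,229).

```bash
cat > h.py <<'E'
import numpy as np,cv2
from station import ctrl
def ray(p,uv,obs=None):
    d=np.array([(uv[0]-p["cx"])/p["fx"],(uv[1]-p["cy"])/p["fy"],1.])
    if "R" in p: R,t=np.array(p["R"]),np.array(p["t"]); return -R.T@t, R.T@d
    H=np.array(p["hand_eye"]);T=cv2.Rodrigues(np.array(obs["tool_rot"]))[0]
    return T@H[:3,3]+obs["tool_pos"], T@H[:3,:3]@d
def onz(p,uv,z,obs=None):
    c,d=ray(p,uv,obs); return c+d*(z-c[2])/d[2]
def proj(p,X,obs=None):
    X=np.atleast_2d(X).astype(float)
    if "R" in p: C=X@np.array(p["R"]).T+p["t"]
    else:
        H=np.array(p["hand_eye"]);T=cv2.Rodrigues(np.array(obs["tool_rot"]))[0]
        Y=(X-obs["tool_pos"])@T; C=(Y-H[:3,3])@H[:3,:3]
    return np.c_[C[:,0]/C[:,2]*p["fx"]+p["cx"],C[:,1]/C[:,2]*p["fy"]+p["cy"]]
def mk(p,n): return [(d["p"],np.array([d["position"][0]*640,d["position"][1]*400])) for d in ctrl.mark_of(p,n)]
def tri(rays):
    A=np.zeros((3,3));b=np.zeros(3)
    for c,d in rays:
        d=d/np.linalg.norm(d);P=np.eye(3)-np.outer(d,d);A+=P;b+=P@c
    return np.linalg.solve(A,b)
E
python3 - <<'E'
from h import *
import pickle
np.set_printoptions(precision=4,suppress=True)
P={n:ctrl.get_image(n) for n in ["scene","top"]}
pickle.dump(P,open("P0.pkl","wb"))
for th,z in [("case",0),("button_top",.102),("lid_hinge",.0325),("clamp",0),("jack",0),("tee_nut",0)]:
    for n in P:
        for pr,uv in mk(P[n],th): print(th,n,round(pr,2),uv,onz(P[n],uv,z))
ms={}
for n in P:
    for th in ["case","lid_hinge","clamp","jack","tee_nut"]:
        for i,d in enumerate(ctrl.trace(P[n],th)):
            m=d["mask"];print(n,th,i,round(d["p"],2),m.sum()); ms[n,th,i]=m
            if m.sum()>0 : 
                c=max(cv2.findContours(m.astype(np.uint8),0,2)[0],key=cv2.contourArea); print(cv2.minAreaRect(c))
pickle.dump(ms,open("ms.pkl","wb"))
a=cv2.resize(P["top"]["frame"][130:300,180:460],None,fx=2.85,fy=2.85,interpolation=cv2.INTER_CUBIC);cv2.imwrite("pics/topc.png",a)
a=cv2.resize(P["scene"]["frame"][170:310,150:480],None,fx=2.4,fy=2.4,interpolation=cv2.INTER_CUBIC);cv2.imwrite("pics/scc.png",a)
E
```

```text
case scene 0.62 [399.68 248.6 ] [0.5435 0.1142 0.    ]
case top 0.78 [255.168 194.92 ] [0.5396 0.1069 0.    ]
button_top scene 0.67 [396.224 190.32 ] [0.4947 0.1137 0.102 ]
button_top top 0.78 [244.416 210.48 ] [0.4896 0.1106 0.102 ]
lid_hinge scene 0.75 [406.72 261.6 ] [0.6112 0.0981 0.0325]
lid_hinge scene 0.48 [394.112 190.12 ] [0.3963 0.1524 0.0325]
clamp scene 0.8 [255.104 214.8  ] [ 0.38   -0.1484  0.    ]
clamp scene 0.56 [254.08 243.52] [ 0.4723 -0.1574  0.    ]
clamp top 0.67 [365.12 233.88] [ 0.4549 -0.1455  0.    ]
clamp top 0.6 [367.168 276.68 ] [ 0.3599 -0.1498  0.    ]
jack scene 0.98 [179.584 265.88 ] [ 0.5067 -0.2952  0.    ]
jack top 0.45 [426.176 207.08 ] [ 0.519  -0.2866  0.    ]
tee_nut scene 0.97 [264.192 280.4  ] [ 0.5741 -0.1472  0.    ]
tee_nut top 0.54 [363.904 179.4  ] [ 0.5812 -0.1431  0.    ]
scene case 0 0.82 9521
((405.1976013183594, 228.7216796875), (89.18863677978516, 126.8095703125), 86.37850952148438)
scene lid_hinge 0 0.61 8078
((405.8677062988281, 224.6184539794922), (78.98931121826172, 125.14036560058594), 86.8201675415039)
scene clamp 0 0.77 443

[... 360 characters left out ...]

((247.08001708984375, 190.9399871826172), (99.7020492553711, 70.28640747070312), 8.130102157592773)
top lid_hinge 0 0.71 6275
((246.7027130126953, 190.78379821777344), (97.98179626464844, 70.3627700805664), 9.462322235107422)
top clamp 0 0.86 330
((366.2500305175781, 274.7500305175781), (12.727920532226562, 26.16295051574707), 45.0)
top clamp 1 0.67 359
((368.800048828125, 229.60000610351562), (26.832813262939453, 14.310833930969238), 63.43495178222656)
top jack 0 0.67 200
((430.50006103515625, 208.0000457763672), (12.074766159057617, 18.782970428466797), 63.43495178222656)
top tee_nut 0 0.5 229
((364.9009704589844, 180.5098876953125), (14.527543067932129, 17.01513671875), 84.2894058227539)
```

View pics/topc.png

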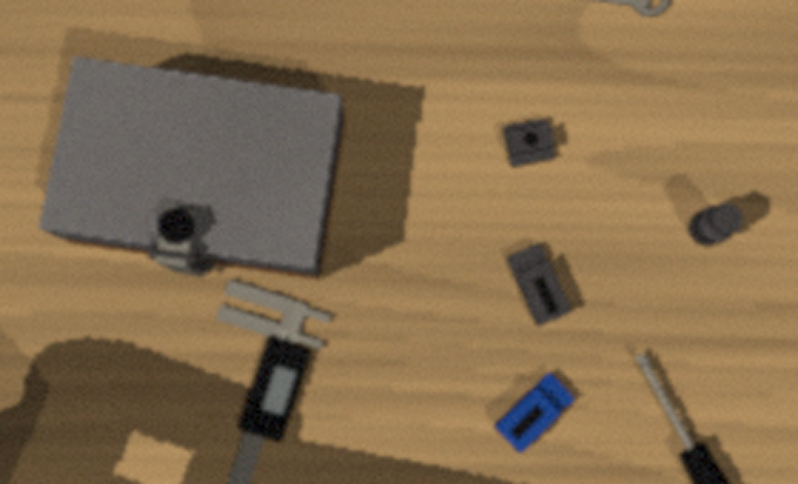

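View pics/scc.png

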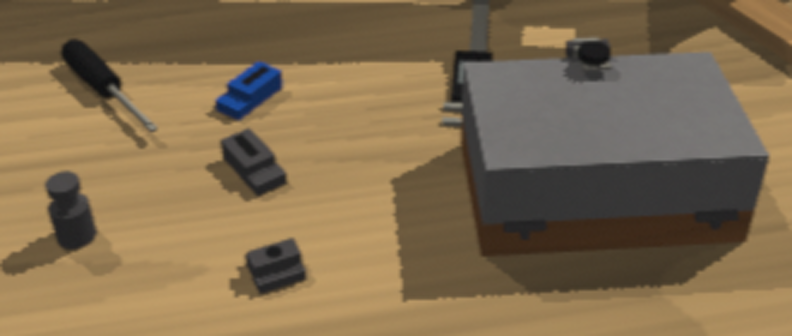

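Run:
```python
from h import *
import pickle
from scipy.optimize import least_squares
np.set_printoptions(precision=4,suppress=True)
P=pickle.load(open("P0.pkl","rb"))
L=lambda x,y:(x,y,.0845)
pts={"top":[((.065,.1),(206.3,150.4)),((.065,-.1),(299.3,163.7)),((-.065,.1),(194.7,210.7)),((-.065,-.1),(291.5,223.5))],
"scene":[((-.065,-.1),(342.5,194.2)),((-.065,.1),(447.1,193.3)),((.065,.1),(468.8,235.4)),((.065,-.1),(352.9,240))]}
def W(v,X):
    c,s=np.cos(v[2]),np.sin(v[2]); return np.array([v[0]+c*X[0]-s*X[1],v[1]+s*X[0]+c*X[1],X[2]])
def f(v,ns=("top","scene")):
    r=[]
    for n in ns:
        for a,uv in pts[n]: r+=list(proj(P[n],W(v,(*a,.0845)))[0]-uv)
        uv={"top":(180+177/2.85,130+224/2.85),"scene":(150+595/2.4,170+50/2.4)}[n]
        r+=list(proj(P[n],W(v,(-.0505,0,.100)))[0]-uv)
    return np.array(r)
for ns in [("top","scene"),("top",),("scene",)]:
    s=least_squares(f,[.55,.11,-.15],args=(ns,),loss="soft_l1");print(s.x,f(s.x,ns).round(1)); print(W(s.x,(-.0505,0,.102)))
```

```text
[ 0.5431  0.1097 -0.1284] [-0.2 -1.3  1.  -0.8 -1.  -0.9 -1.   0.5 -0.2  0.3  0.1  1.2 -1.4 -2.5
  1.5 -1.3 -1.1  0.  -0.8 -0.3]
[0.493  0.1162 0.102 ]
[ 0.5424  0.1091 -0.1161] [-0.4 -0.4  0.9 -1.  -0.5  0.1 -0.3  0.4  0.4  0.7]
[0.4922 0.115  0.102 ]
[ 0.5444  0.1092 -0.1507] [ 0.7  0.9 -0.2 -1.4  1.3  0.1 -2.2 -0.3 -0.2  0.1]
[0.4945 0.1168 0.102 ]
```

Call:
{"api": "carry_out", "payload": {
  "series": [
    [0.67,-0.98,0,0,0,0.12,0],
    [0.67,-0.98,0,0,0,0.12,0],
    [0.67,-0.98,0,0,0,0.12,0],
    [0.67,-0.98,0,0,0,0.12,0],
    [0.67,-0.98,0,0,0,0.12,0],
    [0.67,-0.98,0,0,0,0.13,0],
    [0.67,-0.98,0,0,0,0.13,0],
    [0.67,-0.98,0,0,0,0.13,0],
    [0.67,-0.98,0,0,0,0.13,0],
    [0.67,-0.98,0,0,0,0.13,0]
  ],
  "grip_force": 40
}}

```text
t: 3.1
tool_pos: [0.3244, 0.3591, 0.2315]
tool_rot: [0.2, 3.135, 0.001]
contact_force: [-0.0, 1.0, 0.1]
opening: -0.0001
```

Call:
{"api": "carry_out", "payload": {
  "series": [
    [0.67,-0.98,0,0,0,0,0],
    [0.67,-0.98,0,0,0,0,0],
    [0.67,-0.98,0,0,0,0,0],
    [0.67,-0.98,0,0,0,0,0],
    [0.67,-0.98,0,0,0,0,0],
    [0.67,-0.98,0,0,0,0,0],
    [0.67,-0.98,0,0,0,0,0],
    [0.67,-0.98,0,0,0,0,0],
    [0.5,-0.8,0,0,0,0,0],
    [0,0,0,0,0,0,0],
    [0,0,0,0,0,0,0]
  ]
}}

```text
t: 4.2
tool_pos: [0.4703, 0.1441, 0.2313]
tool_rot: [-0.202, -3.135, -0.001]
contact_force: [0.4, 1.0, 0.6]
opening: -0.0003
```

Run:
```python
from h import *
np.set_printoptions(precision=4,suppress=True)
o=ctrl.get_obs();p=ctrl.get_image("wrist")
f=p["frame"].copy()
print(o["tool_pos"],p["hand_eye"])
for pr,uv in mk(p,"button_top"): print(pr,uv,onz(p,uv,.102,o)); cv2.circle(f,tuple(int(a) for a in uv),3,(0,0,255),-1)
# predicted overlays
v=(.543,.1097,-.128);c,s=np.cos(v[2]),np.sin(v[2])
W=lambda X:np.array([v[0]+c*X[0]-s*X[1],v[1]+s*X[0]+c*X[1],X[2]])
q=np.array([proj(p,W((a,b,.0845)),o)[0] for a,b in [(-.065,-.1),(-.065,.1),(.065,.1),(.065,-.1)]]).astype(int)
cv2.polylines(f,[q.reshape(-1,1,2)],True,(0,255,0),1)
b=proj(p,[W((-.0505+.013*np.cos(t),.013*np.sin(t),.102)) for t in np.linspace(0,6.28,20)],o).astype(int)
cv2.polylines(f,[b.reshape(-1,1,2)],True,(255,255,0),1)
cv2.imwrite("pics/w1.png",f)
```

```text
[0.4703 0.1441 0.2313] [[ 0.001  -0.9559 -0.2937  0.0752]
 [ 1.      0.001   0.0002  0.0003]
 [ 0.0001 -0.2937  0.9559 -0.143 ]
 [ 0.      0.      0.      1.    ]]
0.88 [295.296 219.8  ] [0.4921 0.1179 0.102 ]
```

View pics/w1.png

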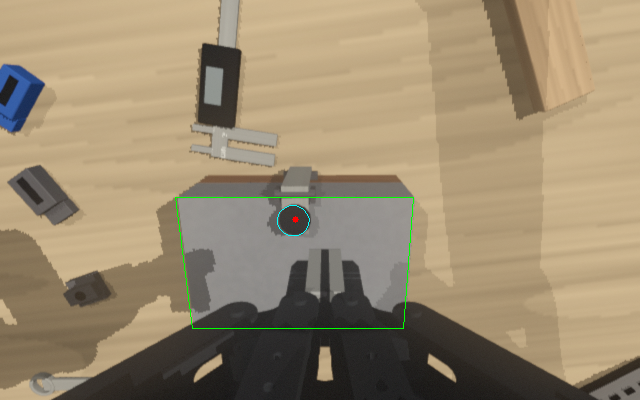

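The overlay of the case pose fits the lid edges (178–413, 197–328), and the button ring sits on the button at (294,220). Moving over it.

Call:
{"api": "carry_out", "payload": {
  "series": [
    [0.9,-1,-0.6,0,0,0,0],
    [0,-0.12,-1,0,0,0,0],
    [0,0,-1,0,0,0,0],
    [0,0,-1,0,0,0,0],
    [0,0,-0.7,0,0,0,0],
    [0,0,-0.4,0,0,0,0],
    [0,0,0,0,0,0,0],
    [0,0,0,0,0,0,0]
  ]
}}

```text
t: 5.1
tool_pos: [0.4932, 0.1166, 0.1147]
tool_rot: [0.199, 3.134, 0.0]
contact_force: [0.3, 0.0, 0.1]
opening: 0.0001
```

Call:
{"api": "carry_out", "payload": {
  "series": [
    [0,0,-0.25,0,0,0,0],
    [0,0,-0.2,0,0,0,0],
    [0,0,-0.1,0,0,0,0],
    [0,0,0,0,0,0,0]
  ]
}}

```text
t: 5.5
tool_pos: [0.4936, 0.1161, 0.1006]
tool_rot: [0.201, 3.133, 0.0]
contact_force: [1.8, 0.2, 2.5]
opening: -0.0003
```

Call:
{"api": "carry_out", "payload": {
  "series": [
    [0,0,-0.08,0,0,0,0],
    [0,0,-0.04,0,0,0,0],
    [0,0,0,0,0,0,0]
  ]
}}

```text
t: 5.8
tool_pos: [0.4944, 0.1161, 0.099]
tool_rot: [0.201, 3.132, 0.0]
contact_force: [1.3, -1.0, 7.4]
opening: 0.0
```

```bash
cat > path.py <<'E'
import numpy as np
def pose(th):
    ps=th if th<.6 else .6+.4*(th-.6)
    d=.1155*np.cos(th)-.066*np.sin(th); z=.0325+.1155*np.sin(th)+.066*np.cos(th)
    o=.011*np.sin(th-ps); x=-d+o*np.sin(th); z+=o*np.cos(th)
    return x,z,ps
ths=[0,.02,.05,.1,.15,.2,.25,.3,.35,.4,.45,.5,.55,.6,.65,.7,.75,.8,.85,.9,.95,1.,1.05,1.1,1.15]
for a,b in zip(ths,ths[1:]):
    A,B=pose(a),pose(b);dx=B[0]-A[0]
    print(b,np.round([dx*.9918/.025,-dx*.1277/.025,(B[1]-A[1])/.025,(B[2]-A[2])*.1276/.1,(B[2]-A[2])*.9918/.1,0,0],2).tolist(), np.round(B,3))
E
python3 path.py
```

```text
0.02 [0.05, -0.01, 0.09, 0.03, 0.2, 0.0, 0.0] [-0.114  0.101  0.02 ]
0.05 [0.08, -0.01, 0.14, 0.04, 0.3, 0.0, 0.0] [-0.112  0.104  0.05 ]
0.1 [0.15, -0.02, 0.22, 0.06, 0.5, 0.0, 0.0] [-0.108  0.11   0.1  ]
0.15 [0.16, -0.02, 0.21, 0.06, 0.5, 0.0, 0.0] [-0.104  0.115  0.15 ]
0.2 [0.17, -0.02, 0.2, 0.06, 0.5, 0.0, 0.0] [-0.1   0.12  0.2 ]
0.25 [0.18, -0.02, 0.2, 0.06, 0.5, 0.0, 0.0] [-0.096  0.125  0.25 ]
0.3 [0.19, -0.02, 0.19, 0.06, 0.5, 0.0, 0.0] [-0.091  0.13   0.3  ]
0.35 [0.2, -0.03, 0.18, 0.06, 0.5, 0.0, 0.0] [-0.086  0.134  0.35 ]
0.4 [0.21, -0.03, 0.17, 0.06, 0.5, 0.0, 0.0] [-0.081  0.138  0.4  ]
0.45 [0.21, -0.03, 0.16, 0.06, 0.5, 0.0, 0.0] [-0.075  0.142  0.45 ]
0.5 [0.22, -0.03, 0.15, 0.06, 0.5, 0.0, 0.0] [-0.07   0.146  0.5  ]
0.55 [0.23, -0.03, 0.13, 0.06, 0.5, 0.0, 0.0] [-0.064  0.149  0.55 ]
0.6 [0.23, -0.03, 0.12, 0.06, 0.5, 0.0, 0.0] [-0.058  0.152  0.6  ]
0.65 [0.25, -0.03, 0.12, 0.03, 0.2, 0.0, 0.0] [-0.052  0.155  0.62 ]
0.7 [0.25, -0.03, 0.11, 0.03, 0.2, 0.0, 0.0] [-0.045  0.158  0.64 ]
0.75 [0.26, -0.03, 0.09, 0.03, 0.2, 0.0, 0.0] [-0.039  0.16   0.66 ]
0.8 [0.26, -0.03, 0.08, 0.03, 0.2, 0.0, 0.0] [-0.032  0.162  0.68 ]
0.85 [0.27, -0.03, 0.07, 0.03, 0.2, 0.0, 0.0] [-0.025  0.164  0.7  ]
0.9 [0.27, -0.04, 0.05, 0.03, 0.2, 0.0, 0.0] [-0.019  0.165  0.72 ]
0.95 [0.27, -0.04, 0.04, 0.03, 0.2, 0.0, 0.0] [-0.012  0.166  0.74 ]
1.0 [0.28, -0.04, 0.02, 0.03, 0.2, 0.0, 0.0] [-0.005  0.167  0.76 ]
1.05 [0.28, -0.04, 0.01, 0.03, 0.2, 0.0, 0.0] [0.002 0.167 0.78 ]
1.1 [0.28, -0.04, -0.01, 0.03, 0.2, 0.0, 0.0] [0.009 0.167 0.8  ]
1.15 [0.28, -0.04, -0.02, 0.03, 0.2, 0.0, 0.0] [0.016 0.166 0.82 ]
```

Call:
{"api": "carry_out", "payload": {
  "series": [
    [0.05,-0.01,0.09,0.03,0.2,0,0],
    [0.08,-0.01,0.14,0.04,0.3,0,0],
    [0.15,-0.02,0.22,0.06,0.5,0,0],
    [0.16,-0.02,0.21,0.06,0.5,0,0],
    [0.17,-0.02,0.2,0.06,0.5,0,0],
    [0,0,0,0,0,0,0]
  ]
}}

```text
t: 6.4
tool_pos: [0.5092, 0.114, 0.119]
tool_rot: [-0.189, -2.934, -0.018]
contact_force: [-0.1, 0.9, 2.3]
opening: 0.0
```

Run:
```python
from h import *
o=ctrl.get_obs();print(o["contact_force"],o["tool_pos"],o["tool_rot"])
p=ctrl.get_image("scene")
cv2.imwrite("pics/s2.png",cv2.resize(p["frame"][120:320,280:500],None,fx=2.7,fy=2.7))
```

```text
[-0.05423155  0.90237631  2.26757679] [0.50919351 0.11397867 0.11902731] [-0.18865475 -2.93370403 -0.01849713]
```

View pics/s2.png

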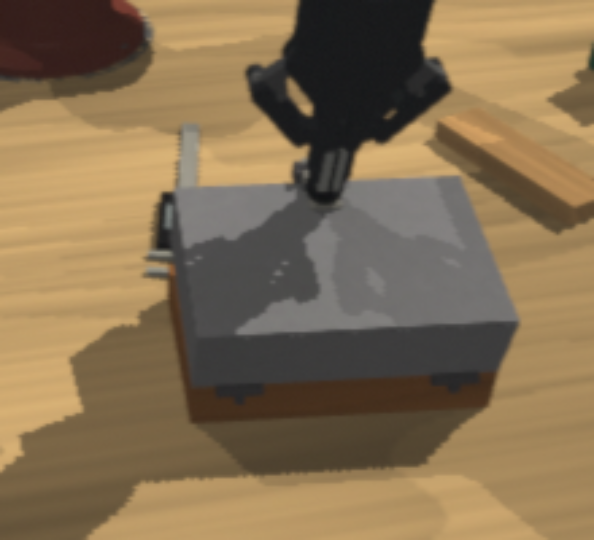

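The lid corner has moved up (194 → 188 px) and about 2.3 N still bears on the finger, so the lid is free and following it.

Call:
{"api": "carry_out", "payload": {
  "series": [
    [0.18,-0.02,0.2,0.06,0.5,0,0],
    [0.19,-0.02,0.19,0.06,0.5,0,0],
    [0.2,-0.03,0.18,0.06,0.5,0,0],
    [0.21,-0.03,0.17,0.06,0.5,0,0],
    [0.21,-0.03,0.16,0.06,0.5,0,0],
    [0.22,-0.03,0.15,0.06,0.5,0,0],
    [0,0,0,0,0,0,0]
  ]
}}

```text
t: 7.15
tool_pos: [0.5384, 0.11, 0.144]
tool_rot: [-0.169, -2.632, -0.039]
contact_force: [0.2, 0.5, 1.4]
opening: 0.0
```

Run:
```python
from h import *
o=ctrl.get_obs();print(o["contact_force"],o["tool_pos"],o["tool_rot"],o["q"])
p=ctrl.get_image("scene")
cv2.imwrite("pics/s3.png",cv2.resize(p["frame"][120:320,280:500],None,fx=2.7,fy=2.7))
```

```text
[0.21195049 0.50808098 1.36859696] [0.53839412 0.11003962 0.14398245] [-0.16917875 -2.63196991 -0.03900172] [ 0.02886334  0.27313783  1.57666421  0.07433696  1.79115849 -1.415803  ]
```

View pics/s3.png

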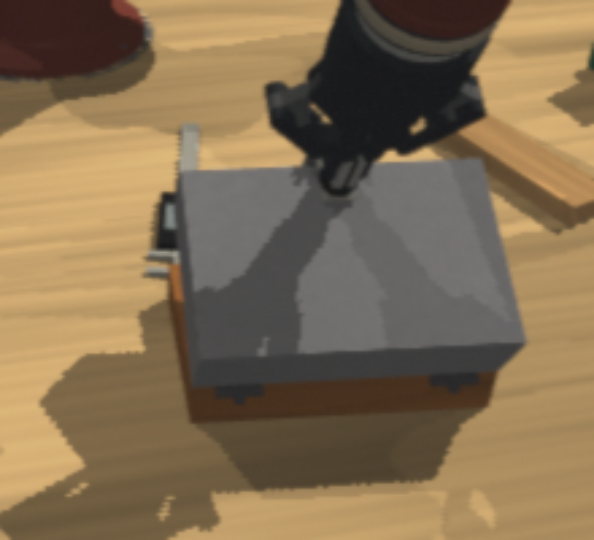

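The lid is following to about 0.5 rad. Continuing.

Call:
{"api": "carry_out", "payload": {
  "series": [
    [0.23,-0.03,0.13,0.06,0.5,0,0],
    [0.23,-0.03,0.12,0.06,0.5,0,0],
    [0.25,-0.03,0.12,0.03,0.2,0,0],
    [0.25,-0.03,0.11,0.03,0.2,0,0],
    [0.26,-0.03,0.09,0.03,0.2,0,0],
    [0.26,-0.03,0.08,0.03,0.2,0,0],
    [0.27,-0.03,0.07,0.03,0.2,0,0],
    [0.27,-0.04,0.05,0.03,0.2,0,0],
    [0.27,-0.04,0.04,0.03,0.2,0,0],
    [0,0,0,0,0,0,0]
  ]
}}

```text
t: 8.2
tool_pos: [0.5964, 0.1027, 0.1646]
tool_rot: [-0.152, -2.391, -0.059]
contact_force: [0.8, -0.2, 1.3]
opening: -0.0003
```

Run:
```python
from h import *
o=ctrl.get_obs();print(o["contact_force"],o["tool_pos"],o["tool_rot"],o["q"])
p=ctrl.get_image("scene")
cv2.imwrite("pics/s4.png",cv2.resize(p["frame"][80:320,280:500],None,fx=2.4,fy=2.4))
```

```text
[ 0.84855251 -0.17492402  1.28900004] [0.59635056 0.10266562 0.16455528] [-0.15230446 -2.39110576 -0.05866638] [ 0.00583662  0.52806436  1.28036208  0.10215796  2.07305779 -1.42327109]
```

View pics/s4.png

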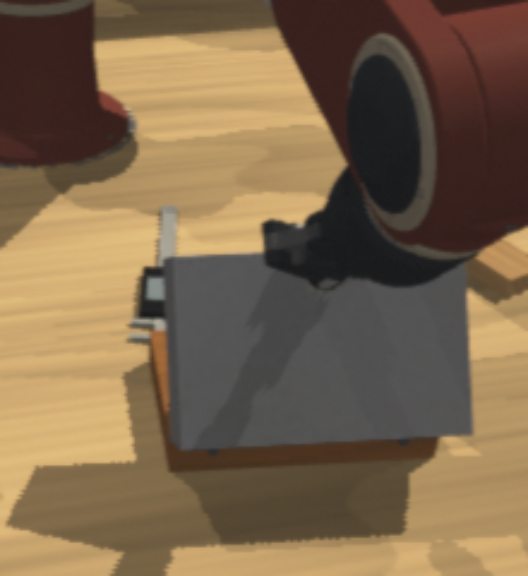

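About 0.95 rad and still in contact. Taking it past 1.2 rad before withdrawing.

Call:
{"api": "carry_out", "payload": {
  "series": [
    [0.28,-0.04,0.02,0.03,0.2,0,0],
    [0.28,-0.04,0.01,0.03,0.2,0,0],
    [0.28,-0.04,-0.01,0.03,0.2,0,0],
    [0.28,-0.04,-0.02,0.03,0.2,0,0],
    [0.28,-0.04,-0.04,0.03,0.2,0,0],
    [0.28,-0.04,-0.05,0.03,0.2,0,0],
    [0.28,-0.04,-0.05,0,0,0,0],
    [0,0,0,0,0,0,0]
  ]
}}

```text
t: 9.05
tool_pos: [0.6448, 0.0958, 0.161]
tool_rot: [-0.143, -2.271, -0.069]
contact_force: [0.9, 0.9, 0.5]
opening: -0.0001
```

Run:
```python
from h import *
o=ctrl.get_obs();print(o["contact_force"],o["tool_pos"],o["tool_rot"],o["q"])
p=ctrl.get_image("scene")
cv2.imwrite("pics/s5.png",cv2.resize(p["frame"][80:320,280:500],None,fx=2.4,fy=2.4))
```

```text
[0.89916418 0.93809866 0.46476634] [0.64480181 0.09584308 0.1610167 ] [-0.14298564 -2.27089608 -0.06882358] [-0.00656203  0.71171062  1.0661313   0.1168195   2.22391938 -1.42313633]
```

View pics/s5.png

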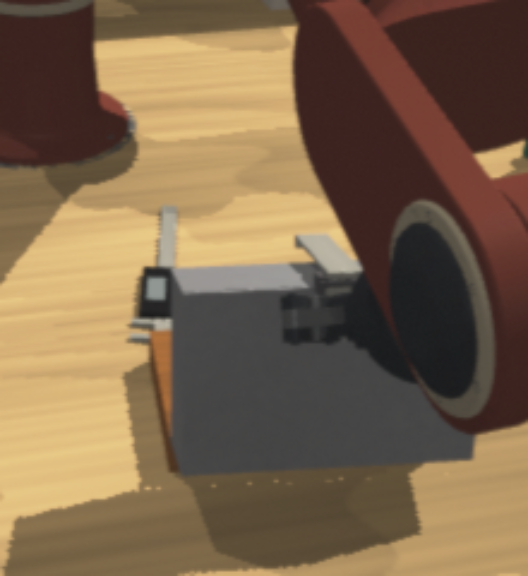

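Lid at about 1.3 rad with a light touch only. Withdrawing outward, then up.

Call:
{"api": "carry_out", "payload": {
  "series": [
    [1,-0.1,0.7,0,0,0,0],
    [0.9,-0.1,1,0,0,0,0],
    [0.3,0,1,0,0,0,0],
    [0,0,1,0,0,0,0],
    [0,0,1,0,0,0,0],
    [0,0,1,0,0,0,0],
    [-0.5,0,1,-0.1,-0.7,0,0],
    [-1,0,0.5,-0.1,-0.9,0,0.7],
    [-1,0,0.5,-0.1,-0.9,0,0.7],
    [-1,-0.5,0,-0.1,-0.9,0,0.7],
    [-1,-1,0,-0.1,-0.9,0,0.7],
    [-1,-1,0,-0.1,-0.9,0,0.7]
  ]
}}

```text
t: 10.3
tool_pos: [0.5604, 0.0282, 0.3546]
tool_rot: [-0.171, -2.798, -0.04]
contact_force: [0.0, -0.3, -0.2]
opening: 0.0599
```

Run:
```python
from h import *
import pickle
np.set_printoptions(precision=4,suppress=True)
o=ctrl.get_obs();print(o["contact_force"],o["tool_pos"],o["tool_rot"],o["q"])
for n in ["scene","top"]:
    p=ctrl.get_image(n);cv2.imwrite(f"pics/{n}6.png",p["frame"])
    for th,z in [("long_pocket",.024),("square_pocket",.024)]:
        for pr,uv in mk(p,th): print(n,th,round(pr,2),uv,onz(p,uv,z))
    pickle.dump(p,open(n+"6.pkl","wb"))
```

```text
[ 0.0433 -0.3258 -0.1632] [0.5604 0.0282 0.3546] [-0.1705 -2.7984 -0.0396] [-0.0912  0.0765  1.4115  0.019   1.992  -1.5354]
```

View pics/scene6.png

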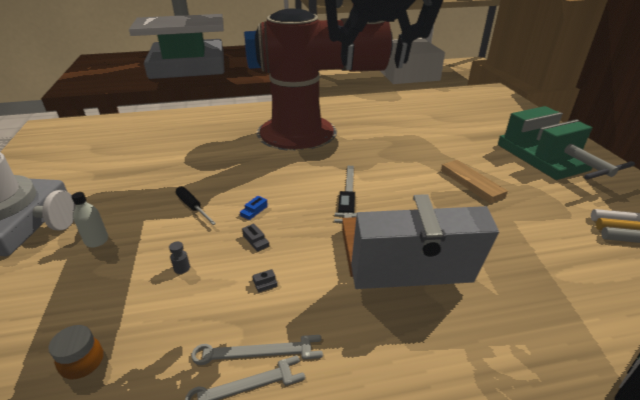

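View pics/top6.png

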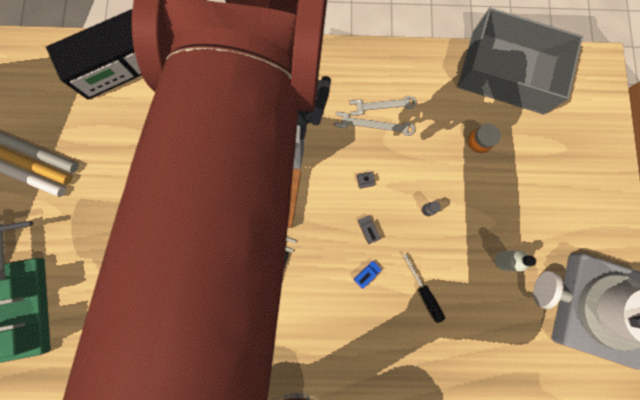

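The lid stands open (scene, 360–490 × 210–285). Now over to the clamp, untilting.

Call:
{"api": "carry_out", "payload": {
  "series": [
    [-0.6,-0.9,-0.4,-0.06,-0.48,0,0.7],
    [-0.6,-0.9,-0.6,-0.06,-0.48,0,0.7],
    [-0.6,-0.9,-0.6,-0.06,-0.48,0,0.7],
    [-0.6,-0.9,-0.6,-0.06,-0.48,0,0.7],
    [-0.6,-0.9,-0.6,-0.06,-0.48,0,0.7],
    [-0.6,-0.9,-0.6,-0.06,-0.48,0,0.7],
    [-0.6,-0.9,-0.6,-0.06,-0.5,0,0.7],
    [0,0,0,0,0,0,0.7],
    [0,0,0,0,0,0,0.7]
  ]
}}

```text
t: 11.5
tool_pos: [0.4577, -0.1292, 0.254]
tool_rot: [-0.192, -3.132, -0.014]
contact_force: [-0.1, -0.2, 0.4]
opening: 0.0598
```

Run:
```python
from h import *
import pickle
np.set_printoptions(precision=4,suppress=True)
o=ctrl.get_obs();p=ctrl.get_image("wrist");print(o["tool_pos"],o["tool_rot"],o["opening"])
pickle.dump((o,p),open("w7.pkl","wb"))
cv2.imwrite("pics/w7.png",p["frame"])
for th in ["clamp","jack","tee_nut"]:
    for pr,uv in mk(p,th): print(th,round(pr,2),uv,onz(p,uv,0,o))
t=ctrl.get_image("top");s=ctrl.get_image("scene");pickle.dump((s,t),open("st7.pkl","wb"))
cv2.imwrite("pics/top7.png",cv2.resize(t["frame"][100:300,160:460],None,fx=2.6,fy=2.6))
for n,q in (("s",s),("t",t)):
  for th,z in [("long_pocket",.024),("square_pocket",.024),("clamp",0),("jack",0)]:
    for pr,uv in mk(q,th): print(n,th,round(pr,2),uv,onz(q,uv,z))
```

```text
[ 0.4577 -0.1292  0.254 ] [-0.1922 -3.1319 -0.0136] 0.059843644454250854
clamp 0.61 [293.632  76.2  ] [ 0.365  -0.1478  0.    ]
clamp 0.57 [303.424 168.32 ] [ 0.4633 -0.1512  0.    ]
jack 0.69 [190.912 223.08 ] [ 0.5119 -0.2913  0.    ]
tee_nut 0.72 [324.096 258.88 ] [ 0.5773 -0.1418  0.    ]
s clamp 0.68 [253.888 243.12 ] [ 0.471  -0.1576  0.    ]
s clamp 0.62 [254.528 214.12 ] [ 0.3774 -0.1494  0.    ]
s jack 0.8 [181.888 268.6  ] [ 0.5148 -0.2906  0.    ]
t long_pocket 0.76 [269.824 201.28 ] [0.5217 0.07   0.024 ]
t square_pocket 0.62 [230.4 192.6] [0.5395 0.1583 0.024 ]
t clamp 0.8 [365.376 275.32 ] [ 0.3628 -0.1458  0.    ]
t clamp 0.76 [364.672 229.6  ] [ 0.4646 -0.1445  0.    ]
```

View pics/w7.png

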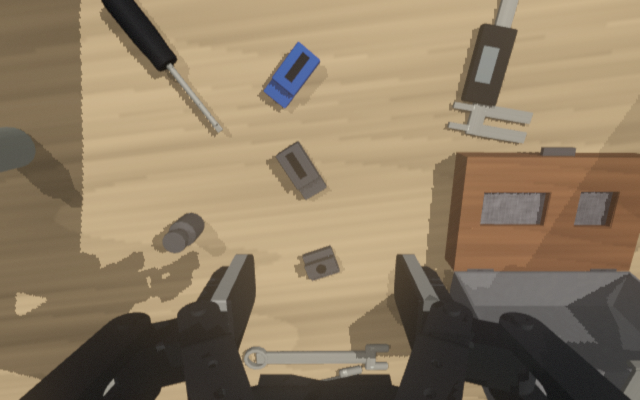

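View pics/top7.png

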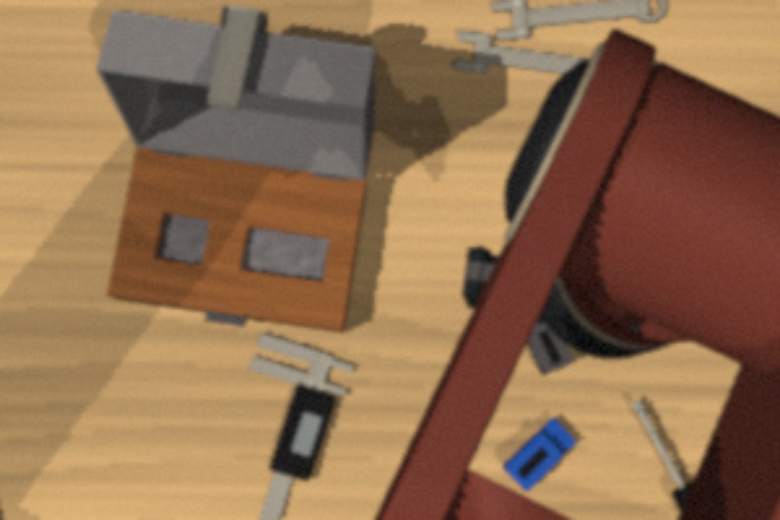

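The wrist picture shows the dark clamp at (300,170), the blue look-alike at (292,75), the tee nut at (320,262) and the jack at (183,235). The pockets are at (513,209), long, and (594,208), square. Close crops next.

Run:
```python
from h import *
import pickle
o,p=pickle.load(open("w7.pkl","rb"));f=p["frame"]
cv2.imwrite("pics/c7.png",cv2.resize(f[130:210,250:350],None,fx=7.5,fy=7.5,interpolation=cv2.INTER_CUBIC))
cv2.imwrite("pics/k7.png",cv2.resize(f[140:290,440:640],None,fx=4,fy=4,interpolation=cv2.INTER_CUBIC))
```

```text
(no output)
```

View pics/c7.png

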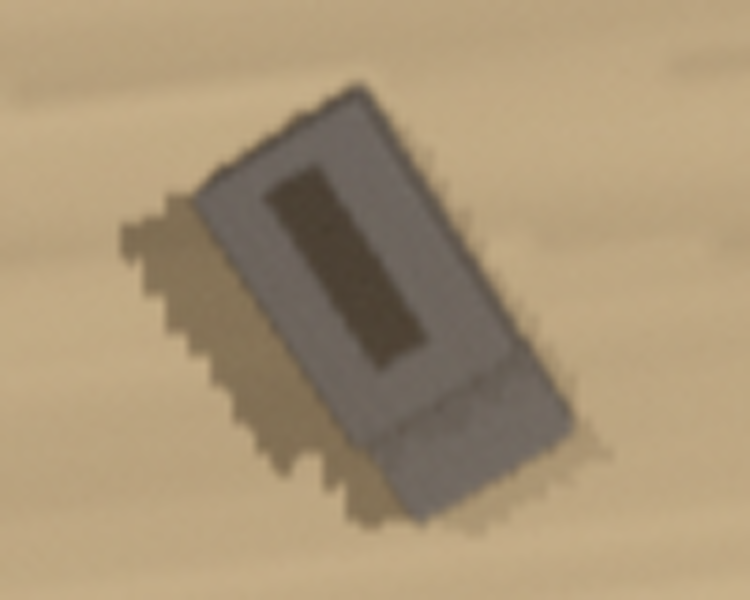

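View pics/k7.png

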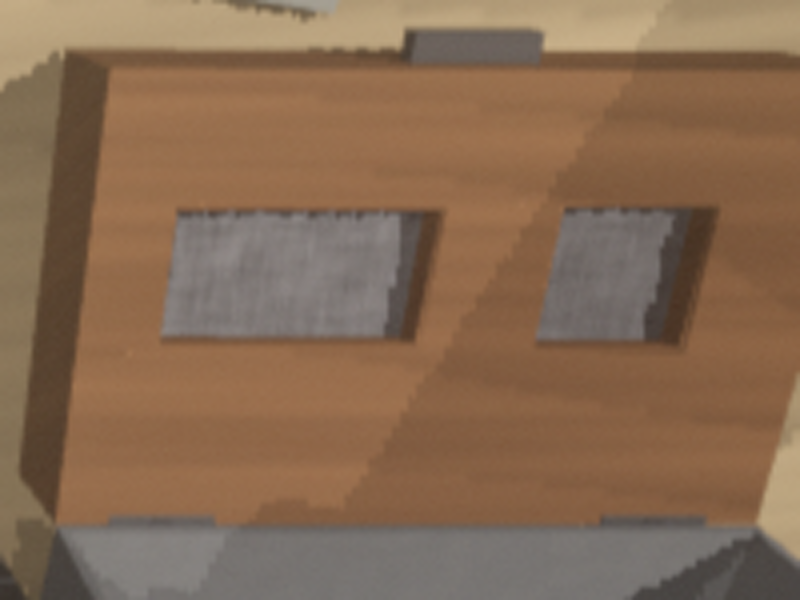

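Run:
```python
from h import *
import pickle
from scipy.optimize import least_squares
np.set_printoptions(precision=4,suppress=True)
o,p=pickle.load(open("w7.pkl","rb"))
C={}
for n,c in {"long":[(178,211),(444,210),(415,342),(162,341)],"sq":[(566,208),(718,207),(683,346),(536,344)],"tray":[(108,69),(57,525)]}.items():
    X=np.array([onz(p,(440+u/4-.4,140+v/4-.4),.032,o) for u,v in c]);C[n]=X;print(n,X[:,:2].tolist(),"ctr",X.mean(0)[:2],"lens",np.linalg.norm(np.diff(X,axis=0),axis=1))
    if len(c)==4:
        e=(X[1]-X[0]+X[2]-X[3]);print(" yaw",-np.arctan2(e[0],e[1])); e=(X[3]-X[0]+X[2]-X[1]);print(" yawx",np.arctan2(e[1],e[0]))
    else: e=X[1]-X[0];print(np.arctan2(e[1],e[0]))
uv=[(195,197),(360,88),(518,345),(365,450),(422,522),(575,428)]
Z=[.02]*4+[.012]*2
X=np.array([onz(p,(250+u/7.5-.4,130+v/7.5-.4),z,o) for (u,v),z in zip(uv,Z)])
m=np.array([(-.03,-.014),(-.03,.014),(.014,.014),(.014,-.014),(.03,-.014),(.03,.014)])
def f(v):
    c,s=np.cos(v[2]),np.sin(v[2]);return (m@np.array([[c,s],[-s,c]])+v[:2]-X[:,:2]).ravel()
for a0 in(0.5,-.5,2):
  s=least_squares(f,[.46,-.15,a0]);print("clamp",s.x,s.cost,f(s.x).round(4))
```

```text
long [[0.5060871916998237, 0.03753628234752898], [0.5145665461552515, 0.10782897909514083], [0.5515234540162635, 0.10219780860372352], [0.5426070806786663, 0.03344776992358686]] ctr [0.5287 0.0703] lens [0.0708 0.0374 0.0693]
 yaw -0.12446394631993657
 yawx -0.13151875902316093
sq [[0.5180313192702842, 0.14009824198600138], [0.5227710067905738, 0.18037900519045816], [0.5618803806098603, 0.17538677944424755], [0.55625060519314, 0.13520057281870743]] ctr [0.5397 0.1578] lens [0.0406 0.0394 0.0406]
 yaw -0.12815976719611677
 yawx -0.12720374570615847
tray [[0.4656289267717708, 0.01934602337624655], [0.5949863588678262, 0.004010850412295125]] ctr [0.5303 0.0117] lens [0.1303]
-0.11799811719367818
clamp [ 0.4631 -0.1523  0.4308] 1.8657198333759785e-06 [-0.0007 -0.0006 -0.0001 -0.0004  0.0008  0.0008 -0.0002 -0.0007  0.0002
 -0.0001  0.      0.001 ]
clamp [ 0.4631 -0.1523  0.4308] 1.8657198401131672e-06 [-0.0007 -0.0006 -0.0001 -0.0004  0.0008  0.0008 -0.0002 -0.0007  0.0002
 -0.0001  0.      0.001 ]
clamp [ 0.4631 -0.1523  0.4308] 1.865719833194079e-06 [-0.0007 -0.0006 -0.0001 -0.0004  0.0008  0.0008 -0.0002 -0.0007  0.0002
 -0.0001  0.      0.001 ]
```

Clamp fit residuals are under 1 mm: (0.463, -0.152), yaw 0.43. The pocket fits give rims of 70.8×37.4 and 40.6×39.4 mm, which agrees with the description. The close crop shows a grey stepped bar with a slot, so it is the right part. Going in.

Call:
{"api": "carry_out", "payload": {
  "series": [
    [0.12,-0.5,-0.9,0,0,0.92,0.7],
    [0,-0.47,-1,0,0,0.92,0.7],
    [0,0,-1,0,0,0.92,0.7],
    [0,0,-1,0,0,0.92,0.7],
    [0,0,-1,0,0,0.92,0.7],
    [0,0,-1,0,0,0.93,0.7],
    [0,0,-1,0,0,0,0.7],
    [0,0,-0.9,0,0,0,0.7],
    [0,0,0,0,0,0,0.7],
    [0,0,0,0,0,0,0.7]
  ]
}}

```text
t: 13.2
tool_pos: [0.46, -0.1534, 0.0592]
tool_rot: [0.671, -3.064, -0.011]
contact_force: [0.1, 0.0, 0.1]
opening: 0.0595
```

Run:
```python
from h import *
o=ctrl.get_obs();p=ctrl.get_image("wrist");print(o["tool_pos"],o["tool_rot"],o["opening"],o["q"])
T=cv2.Rodrigues(o["tool_rot"])[0];print(T[:,1],T[:,2])
cv2.imwrite("pics/w8.png",p["frame"])
```

```text
[ 0.46000431 -0.15339366  0.0592302 ] [ 0.67060907 -3.06387349 -0.01102525] 0.059505233406592556 [-4.76721812e-01 -1.04399547e-01  2.07082997e+00  2.28283077e-03
  1.18362887e+00 -2.47934533e+00]
[-0.41771375  0.9085437   0.0079728 ] [-0.00655175  0.00576278 -0.99996193]
```

View pics/w8.png

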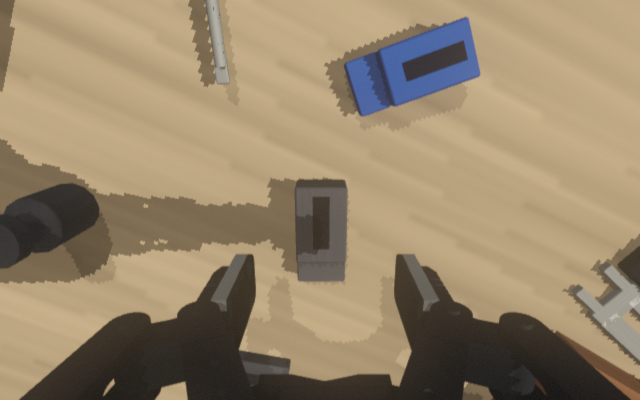

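Call:
{"api": "carry_out", "payload": {
  "series": [
    [0,0,-0.9,0,0,0,0.7],
    [0,0,-0.85,0,0,0,0.7],
    [0,0,-0.3,0,0,0,0.7],
    [0,0,0,0,0,0,0.2],
    [0,0,0,0,0,0,0.1],
    [0,0,0,0,0,0,0.1],
    [0,0,0,0,0,0,0.1],
    [0,0,0,0,0,0,0.1]
  ],
  "grip_force": 60
}}

```text
t: 14.05
tool_pos: [0.4615, -0.1541, 0.0097]
tool_rot: [0.672, -3.067, -0.007]
contact_force: [-0.7, 0.3, 6.4]
opening: 0.0264
```

Call:
{"api": "carry_out", "payload": {
  "series": [
    [0,0,0.4,0,0,0,0.1],
    [0,0,1,0,0,0,0.1],
    [0,0,1,0,0,0,0.1],
    [0,0,1,0,0,0,0.1],
    [0,0,0,0,0,0,0.1]
  ]
}}

```text
t: 14.55
tool_pos: [0.4626, -0.1546, 0.097]
tool_rot: [-0.672, 3.067, 0.002]
contact_force: [0.4, -0.8, -2.1]
opening: 0.0258
```

Run:
```python
from h import *
o=ctrl.get_obs();p=ctrl.get_image("wrist");print(o["tool_pos"],o["tool_rot"],o["opening"],o["contact_force"])
cv2.imwrite("pics/w9.png",p["frame"])
```

```text
[ 0.46257842 -0.15462877  0.09701826] [-6.71598613e-01  3.06740223e+00  2.41955597e-03] 0.025841725917211535 [ 0.43144669 -0.81373801 -2.10765773]
```

View pics/w9.png

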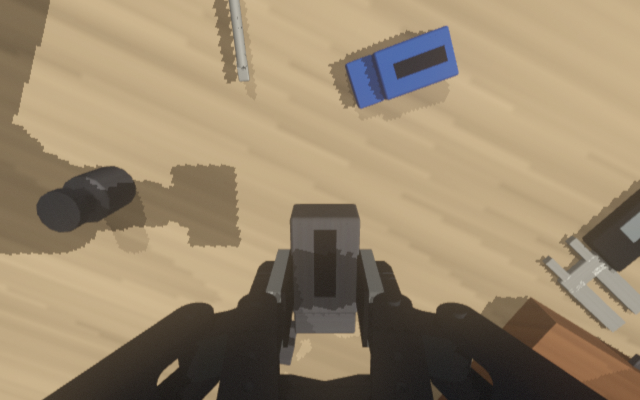

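Run:
```python
from h import *
o=ctrl.get_obs();p=ctrl.get_image("wrist");f=p["frame"].copy()
T=cv2.Rodrigues(o["tool_rot"])[0];print(o["tool_pos"],T)
yd=T[:,1]*np.sign(T[1,1]); zd=np.array([0,0,1.]);xd=np.cross(yd,zd)
for off,col in ((.0026,(0,255,0)),(.0,(0,0,255))):
    c=o["tool_pos"]+xd*off-[0,0,.0097]
    for a,b,z in [(-.03,.014,.02),(.014,.03,.012)]:
        q=proj(p,[c+xd*i+yd*j+zd*z for i,j in [(a,-.014),(a,.014),(b,.014),(b,-.014)]],o)
        cv2.polylines(f,[np.round(q*8).astype(np.int32).reshape(-1,1,2)],True,col,1,cv2.LINE_AA,3)
cv2.imwrite("pics/w10.png",cv2.resize(f[180:380,220:440],None,fx=3,fy=3))
```

```text
[ 0.46125578 -0.15396289  0.09467498] [[-9.08493426e-01 -4.17893528e-01 -2.16656902e-03]
 [-4.17898833e-01  9.08486870e-01  3.48898105e-03]
 [ 5.10276906e-04  4.07512301e-03 -9.99991566e-01]]
```

View pics/w10.png

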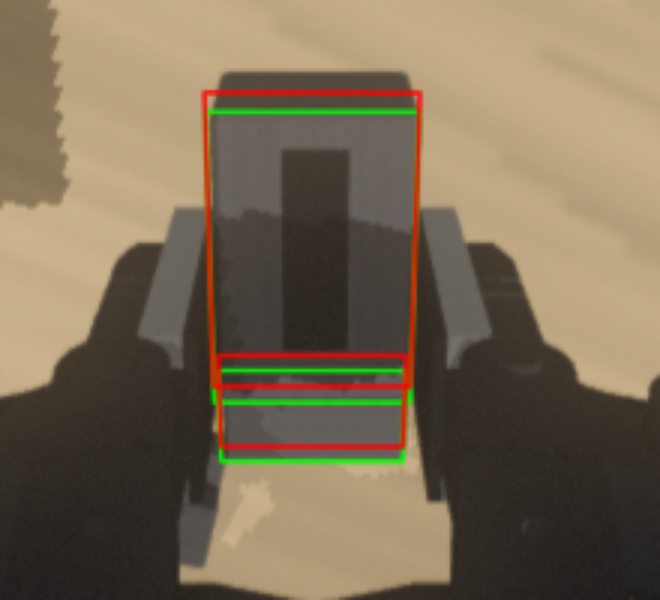

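The clamp is held level, and the model overlay agrees at about 2.6 mm offset. Carrying it to over the long pocket, turning by 1.01 rad.

Call:
{"api": "carry_out", "payload": {
  "series": [
    [0.26,0.8,0.2,0,0,0.9,0.1],
    [0.27,0.9,0,0,0,0.92,0.1],
    [0.27,0.9,0,0,0,0.92,0.1],
    [0.27,0.9,0,0,0,0.92,0.1],
    [0.27,0.9,0,0,0,0.92,0.1],
    [0.27,0.9,0,0,0,0.92,0.1],
    [0.27,0.9,0,0,0,0.92,0.1],
    [0.27,0.9,0,0,0,0.92,0.1],
    [0.27,0.9,0,0,0,0.92,0.1],
    [0.26,0.87,-0.2,0,0,0.93,0.1],
    [0,0,0,0,0,0.94,0.1],
    [0,0,0,0,0,0,0.1]
  ]
}}

```text
t: 15.85
tool_pos: [0.5253, 0.069, 0.09]
tool_rot: [2.07, -2.348, -0.01]
contact_force: [-0.2, -0.6, -2.1]
opening: 0.0265
```

```bash
cat > ck.py <<'E'
from h import *
import sys
np.set_printoptions(precision=4,suppress=True)
o=ctrl.get_obs();p=ctrl.get_image("wrist");f=p["frame"].copy()
T=cv2.Rodrigues(o["tool_rot"])[0]
print(o["t"],o["tool_pos"],"yaw",np.arctan2(-T[0,1],T[1,1]),"z",T[:,2],o["opening"],o["contact_force"],o["q"])
# pocket rims
c,s=np.cos(-.127),np.sin(-.127)
for ctr,a,b in (((.5287,.0703),.019,.035),((.5397,.1578),.02,.02)):
    q=proj(p,[(ctr[0]+c*i*a-s*j*b,ctr[1]+s*i*a+c*j*b,.032) for i,j in [(-1,-1),(-1,1),(1,1),(1,-1)]],o)
    cv2.polylines(f,[np.round(q).astype(np.int32).reshape(-1,1,2)],True,(0,255,0),1)
cv2.imwrite(sys.argv[1],f)
E
python3 ck.py pics/w11.png
```

```text
15.85 [0.5253 0.069  0.09  ] yaw 1.4451353211523794 z [-0.0127 -0.0023 -0.9999] 0.026460981429001655 [-0.17   -0.5872 -2.1078] [-0.0086 -0.0336  1.9463 -0.0025  1.2415 -3.0238]
```

View pics/w11.png

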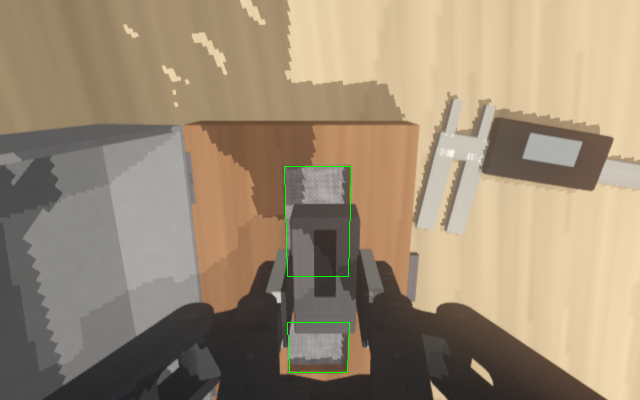

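Call:
{"api": "carry_out", "payload": {
  "series": [
    [0.12,-0.05,-0.8,0.02,-0.13,0,0.1],
    [0,0,-0.8,0,0,0,0.1],
    [0,0,0,0,0,0,0.1],
    [0,0,0,0,0,0,0.1]
  ]
}}

```text
t: 16.3
tool_pos: [0.5293, 0.0667, 0.052]
tool_rot: [-2.073, 2.358, -0.003]
contact_force: [0.0, 0.2, -1.6]
opening: 0.0261
```

```bash
python3 ck.py pics/w12.png
python3 - <<'E'
from h import *
p=ctrl.get_image("top");cv2.imwrite("pics/t12.png",cv2.resize(p["frame"][130:240,180:330],None,fx=5,fy=5))
E
```

```text
16.3 [0.5293 0.0667 0.052 ] yaw 1.4423724644120761 z [ 0.003  -0.0003 -1.    ] 0.026050380275899954 [ 0.0465  0.247  -1.5531] [-0.014   0.0174  1.967  -0.0002  1.1541 -3.0271]
```

View pics/w12.png

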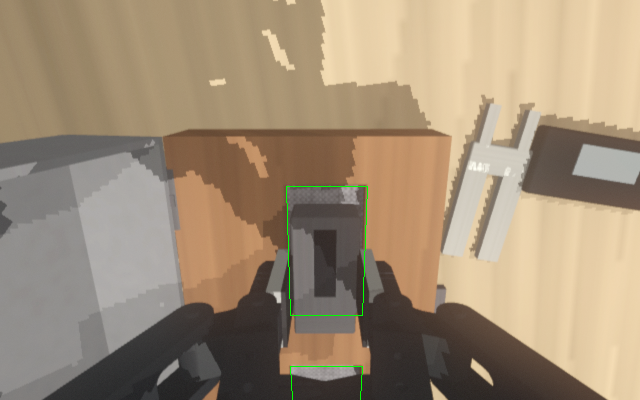

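The clamp (290–362 px across) sits inside the pocket outline (288–366). Lowering.

Call:
{"api": "carry_out", "payload": {
  "series": [
    [-0.02,0.04,-0.3,0,0,0,0.1],
    [0,0,-0.25,0,0,0,0.1],
    [0,0,-0.12,0,0,0,0.1],
    [0,0,0,0,0,0,0.1],
    [0,0,0,0,0,0,0.1]
  ]
}}

```text
t: 16.9
tool_pos: [0.5295, 0.0681, 0.0359]
tool_rot: [-2.074, 2.355, -0.005]
contact_force: [0.8, -0.4, -2.4]
opening: 0.0264
```

```bash
python3 ck.py pics/w13.png
```

```text
16.9 [0.5295 0.0681 0.0359] yaw 1.4440504501295863 z [ 0.0049 -0.0003 -1.    ] 0.026366143011450516 [ 0.7696 -0.3565 -2.3816] [-0.0113  0.0418  1.9734 -0.0002  1.1216 -3.0261]
```

View pics/w13.png

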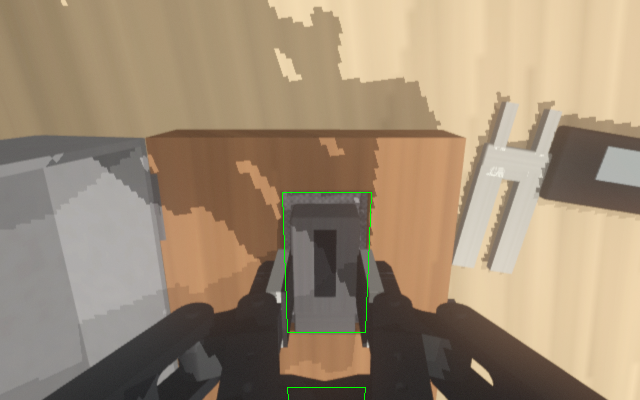

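Call:
{"api": "carry_out", "payload": {
  "series": [
    [0,0,-0.06,0,0,0,0.1],
    [0,0,0,0,0,0,0.1]
  ]
}}

```text
t: 17.15
tool_pos: [0.5296, 0.0681, 0.0346]
tool_rot: [-2.074, 2.355, -0.006]
contact_force: [0.4, 0.2, -2.2]
opening: 0.026
```

Call:
{"api": "carry_out", "payload": {
  "series": [
    [0,0,-0.03,0,0,0,0.1],
    [0,0,0,0,0,0,0.1]
  ]
}}

```text
t: 17.35
tool_pos: [0.5297, 0.0681, 0.0339]
tool_rot: [-2.074, 2.355, -0.006]
contact_force: [0.1, -0.7, -1.0]
opening: 0.0262
```

Call:
{"api": "carry_out", "payload": {
  "series": [
    [0,0,-0.02,0,0,0,0.1],
    [0,0,0,0,0,0,0.45],
    [0,0,0,0,0,0,0.5],
    [0,0,0,0,0,0,0.5],
    [0,0,0.3,0,0,0,0.5],
    [0,0,1,0,0,0,0.6],
    [0,0,1,0,0,0,0.6],
    [0,0,1,0,0,0,0.6],
    [0,0,1,0,0,0,0.6],
    [0,0,0,0,0,0,0.6]
  ]
}}

```text
t: 18.35
tool_pos: [0.5326, 0.0681, 0.1461]
tool_rot: [-2.069, 2.35, -0.015]
contact_force: [1.3, 1.0, -0.8]
opening: 0.0511
```

```bash
python3 ck.py pics/w14.png
```

```text
18.35 [0.5326 0.0681 0.1461] yaw 1.444099578853574 z [ 0.0142 -0.0003 -0.9999] 0.05108031342967258 [ 1.2876  0.9773 -0.7627] [-0.0113 -0.0995  1.9082 -0.0001  1.3187 -3.0262]
```

View pics/w14.png

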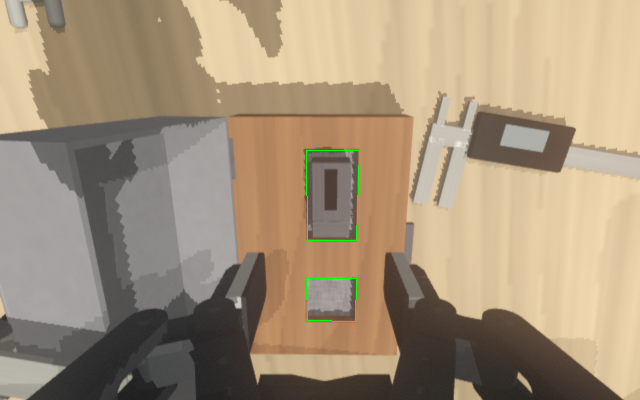

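The clamp lies in the long pocket (308–357 × 150–240), inside the outline. Now to the jack.

Call:
{"api": "carry_out", "payload": {
  "series": [
    [-0.2,-0.9,1,0,0.14,-0.92,0.6],
    [-0.2,-0.95,1,0,0,-0.92,0.6],
    [-0.2,-0.95,0.7,0,0,-0.92,0.6],
    [-0.2,-0.95,0.5,0,0,-0.92,0.6],
    [-0.2,-0.95,0.4,0,0,-0.92,0.6],
    [-0.2,-0.95,0.3,0,0,-0.92,0.6],
    [-0.2,-0.95,0.2,0,0,-0.92,0.6],
    [-0.2,-0.95,0,0,0,-0.92,0.6],
    [-0.2,-0.95,0,0,0,-0.92,0.6],
    [-0.2,-0.95,0,0,0,-0.92,0.6],
    [-0.2,-0.95,0,0,0,-0.92,0.6],
    [-0.2,-0.95,0,0,0,-0.92,0.6]
  ]
}}

```text
t: 19.6
tool_pos: [0.4686, -0.2162, 0.2415]
tool_rot: [0.525, -3.092, -0.016]
contact_force: [0.3, -0.2, -0.7]
opening: 0.0511
```

Call:
{"api": "carry_out", "payload": {
  "series": [
    [-0.1,-0.95,0,0,0,-0.92,0.6],
    [0,-0.9,0,0,0,-0.92,0.6],
    [0,-0.9,0,0,0,0,0.6],
    [0,0,0,0,0,0,0.6],
    [0,0,0,0,0,0,0.6]
  ]
}}

```text
t: 20.1
tool_pos: [0.4665, -0.284, 0.2418]
tool_rot: [0.243, -3.128, -0.017]
contact_force: [0.6, -0.4, -0.8]
opening: 0.0511
```

Run:
```python
from h import *
import pickle
np.set_printoptions(precision=4,suppress=True)
o=ctrl.get_obs();p=ctrl.get_image("wrist");f=p["frame"]
T=cv2.Rodrigues(o["tool_rot"])[0]
print(o["t"],o["tool_pos"],"yaw",np.arctan2(-T[0,1],T[1,1]),"z",T[:,2],o["q"])
pickle.dump((o,p),open("w15.pkl","wb"))
for pr,uv in mk(p,"jack"): print(pr,uv,onz(p,uv,0,o))
for d in ctrl.trace(p,"jack"): print(d["p"],np.array(d["rect"])*[640,400,640,400])
cv2.imwrite("pics/w15.png",f)
```

```text
20.1 [ 0.4665 -0.284   0.2418] yaw 0.15531791665495942 z [-0.0052  0.0104 -0.9999] [-0.6856 -0.1354  1.778   0.0047  1.5096 -2.4121]
0.56 [309.376 201.6  ] [ 0.512  -0.2909  0.    ]
0.7 [295.168 189.68   28.416  41.4  ]
```

View pics/w15.png

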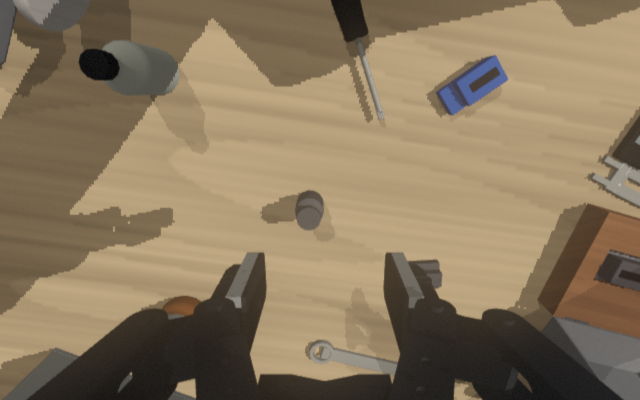

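Run:
```python
from h import *
import pickle
from scipy.optimize import minimize
o,p=pickle.load(open("w15.pkl","rb"))
m0=ctrl.trace(p,"jack") if 0 else None
t=np.linspace(0,2*np.pi,40)
def rings(x,y): return [proj(p,np.c_[x+r*np.cos(t),y+r*np.sin(t),0*t+z],o) for r,z in ((.015,0),(.015,.032),(.012,.045),(.012,.055))]
S=8;f=p["frame"][170:250,270:350];b=cv2.resize(f,None,fx=S,fy=S,interpolation=cv2.INTER_CUBIC)
for x,y,col in ((.512,-.2909,(0,255,0)),):
    for q in rings(x,y): cv2.polylines(b,[np.round((q-[270,170]+.5)*S).astype(np.int32).reshape(-1,1,2)],True,col,1)
cv2.imwrite("pics/j15.png",b)
```

```text
(no output)
```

View pics/j15.png

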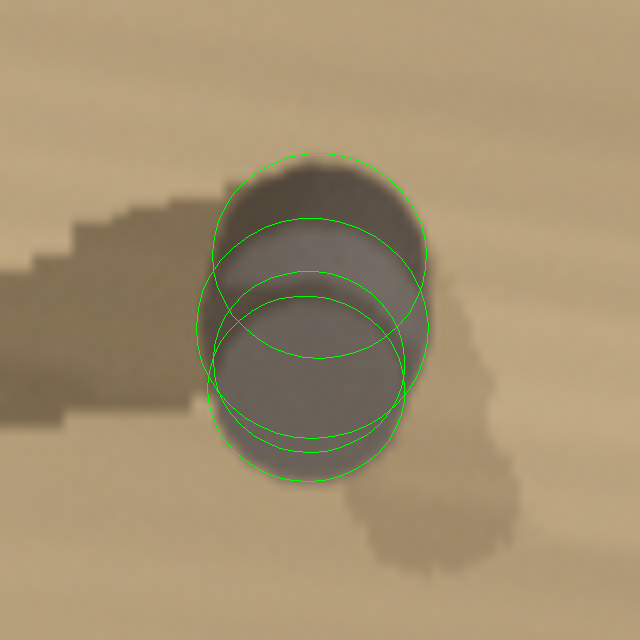

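The model rings fit within about 1 px, so the jack is at (0.513, -0.2905).

Call:
{"api": "carry_out", "payload": {
  "series": [
    [0.95,-0.2,-0.6,-0.1,-0.05,0,0.8],
    [0.9,-0.06,-1,0,0,0,0.8],
    [0,0,-1,0,0,0,0.8],
    [0,0,-1,0,0,0,0.8],
    [0,0,-1,0,0,0,0.8],
    [0,0,-1,0,0,0,0.8],
    [0,0,0,0,0,0,0.8],
    [0,0,0,0,0,0,0.8]
  ]
}}

```text
t: 21.05
tool_pos: [0.5133, -0.2902, 0.1034]
tool_rot: [-0.246, 3.131, -0.002]
contact_force: [1.4, -0.3, -0.3]
opening: 0.068
```

```bash
python3 ck.py pics/w16.png
```

```text
21.05 [ 0.5133 -0.2902  0.1034] yaw 0.15691125398009095 z [ 0.0011 -0.0012 -1.    ] 0.0679707803521063 [ 1.3896 -0.3087 -0.2681] [-0.6406  0.0807  1.8054 -0.0003  1.2538 -2.3682]
```

View pics/w16.png

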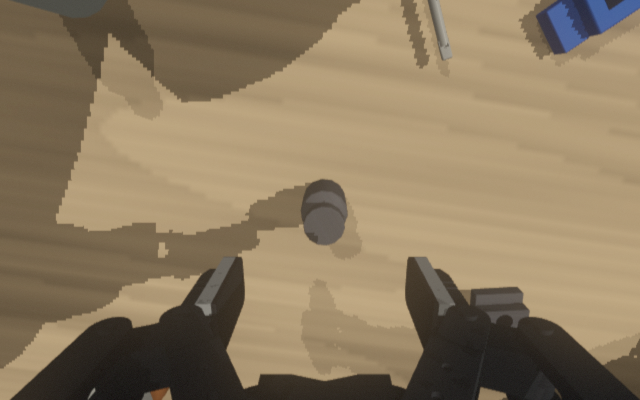

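Centred on the jack (324,212). Descending to it.

Call:
{"api": "carry_out", "payload": {
  "series": [
    [0,0,-1,0,0,0,0.8],
    [0,0,-1,0,0,0,0.8],
    [0,0,-1,0,0,0,0.8],
    [0,0,-0.7,0,0,0,0.8],
    [0,0,0,0,0,0,0.5],
    [0,0,0,0,0,0,0.15],
    [0,0,0,0,0,0,0.1],
    [0,0,0,0,0,0,0.1],
    [0,0,0,0,0,0,0.1]
  ]
}}

```text
t: 22.0
tool_pos: [0.5151, -0.292, 0.0136]
tool_rot: [-0.244, 3.127, -0.007]
contact_force: [-0.5, 0.8, 6.8]
opening: 0.0278
```

Call:
{"api": "carry_out", "payload": {
  "series": [
    [0,0,0.4,0,0,0,0.1],
    [0,0,1,0,0,0,0.1],
    [0,0,1,0,0,0,0.1],
    [0,0,1,0,0,0,0.1],
    [0,0,0.3,0,0,0,0.1],
    [0,0,0,0,0,0,0.1]
  ]
}}

```text
t: 22.6
tool_pos: [0.514, -0.2914, 0.105]
tool_rot: [-0.245, 3.128, -0.006]
contact_force: [-0.9, -0.4, -2.5]
opening: 0.0278
```

Run:
```python
from h import *
np.set_printoptions(precision=4,suppress=True)
o=ctrl.get_obs();p=ctrl.get_image("wrist")
T=cv2.Rodrigues(o["tool_rot"])[0];print(o["t"],o["tool_pos"],T[:,2],o["opening"],o["contact_force"])
t=np.linspace(0,2*np.pi,40);c=o["tool_pos"]-[0,0,.0105]
S=4;x0,y0=220,170;b=cv2.resize(p["frame"][y0:y0+150,x0:x0+200],None,fx=S,fy=S)
for r,z in ((.015,0),(.015,.032),(.012,.055)):
    q=proj(p,np.c_[c[0]+r*np.cos(t),c[1]+r*np.sin(t),c[2]+0*t+z],o)
    cv2.polylines(b,[np.round((q-[x0,y0]+.5)*S).astype(np.int32).reshape(-1,1,2)],True,(0,255,0),1)
cv2.imwrite("pics/w17.png",b)
```

```text
22.6 [ 0.514  -0.2914  0.105 ] [ 0.0042 -0.0036 -1.    ] 0.02778212828605187 [-0.8577 -0.3545 -2.457 ]
```

View pics/w17.png

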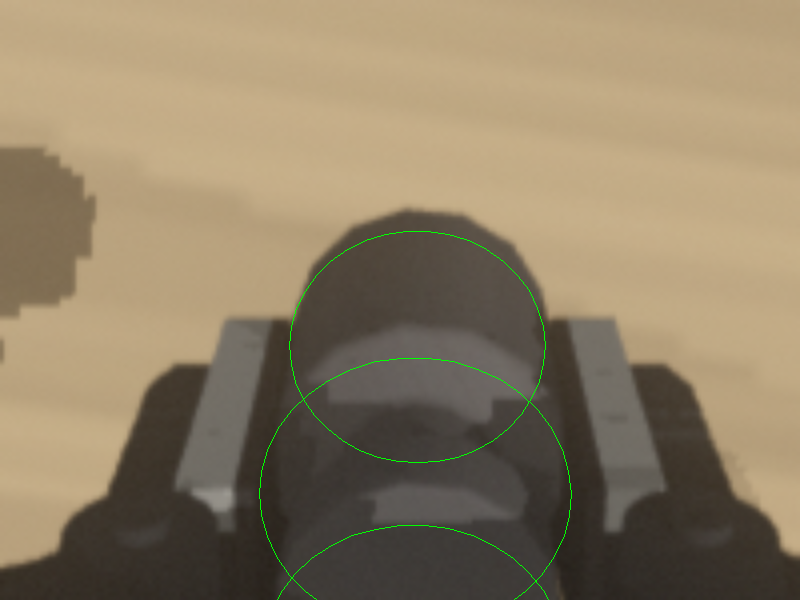

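Call:
{"api": "carry_out", "payload": {
  "series": [
    [0,0.9,0.4,0,0,0,0.1],
    [0,1,0.3,0,0,-0.17,0.1],
    [0,1,0,0,0,-0.17,0.1],
    [0,1,0,0,0,-0.17,0.1],
    [0,1,0,0,0,-0.17,0.1],
    [0,1,0,0,0,-0.17,0.1],
    [0,1,0,0,0,-0.17,0.1],
    [0,1,0,0,0,-0.17,0.1],
    [0.1,1,0,0,0,-0.17,0.1],
    [0.1,1,0,0,0,-0.17,0.1],
    [0.1,1,0,0,0,-0.17,0.1],
    [0.1,1,0,0,0,-0.17,0.1]
  ]
}}

```text
t: 23.85
tool_pos: [0.5218, 0.0078, 0.1184]
tool_rot: [-0.05, -3.139, 0.002]
contact_force: [-0.3, -0.0, -2.3]
opening: 0.028
```

Call:
{"api": "carry_out", "payload": {
  "series": [
    [0.1,1,0,0,0,-0.17,0.1],
    [0.1,1,0,0,0,-0.17,0.1],
    [0.1,1,0,0,0,-0.17,0.1],
    [0.1,1,0,0,0,-0.17,0.1],
    [0.1,1,0,0,0,-0.17,0.1],
    [0.1,1,0,0,0,-0.12,0.1],
    [0,0,0,0,0,0,0.1],
    [0,0,0,0,0,0,0.1]
  ]
}}

```text
t: 24.65
tool_pos: [0.5371, 0.1566, 0.1188]
tool_rot: [-0.199, -3.133, 0.005]
contact_force: [0.7, -0.4, -1.2]
opening: 0.0272
```

```bash
python3 ck.py pics/w18.png
```

```text
24.65 [0.5371 0.1566 0.1188] yaw -0.12662289194228 z [-0.0023 -0.0032 -1.    ] 0.027233715021146666 [ 0.7193 -0.433  -1.1988] [ 0.1521 -0.004   1.8648 -0.0029  1.2835 -1.2913]
```

View pics/w18.png

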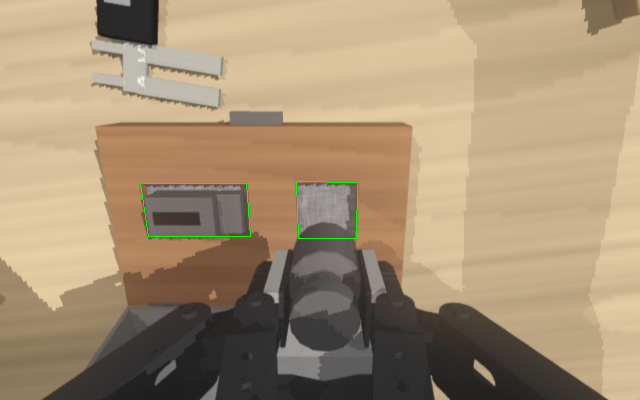

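Run:
```python
from h import *
o=ctrl.get_obs();p=ctrl.get_image("wrist")
T=cv2.Rodrigues(o["tool_rot"])[0];t=np.linspace(0,2*np.pi,40)
S=4;x0,y0=230,205;b=cv2.resize(p["frame"][y0:y0+150,x0:x0+190],None,fx=S,fy=S)
for dx,col in ((0,(0,255,0)),(.001,(0,0,255))):
  for r,z in ((.015,0),(.015,.032),(.012,.055)):
    c=o["tool_pos"]+T[:,2]*(.0136-z)-T[:,0]*dx
    X=c+r*np.outer(np.cos(t),T[:,0])+r*np.outer(np.sin(t),T[:,1])
    q=proj(p,X,o)
    cv2.polylines(b,[np.round((q-[x0,y0]+.5)*S).astype(np.int32).reshape(-1,1,2)],True,col,1)
cv2.imwrite("pics/w19.png",b)
```

```text
(no output)
```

View pics/w19.png

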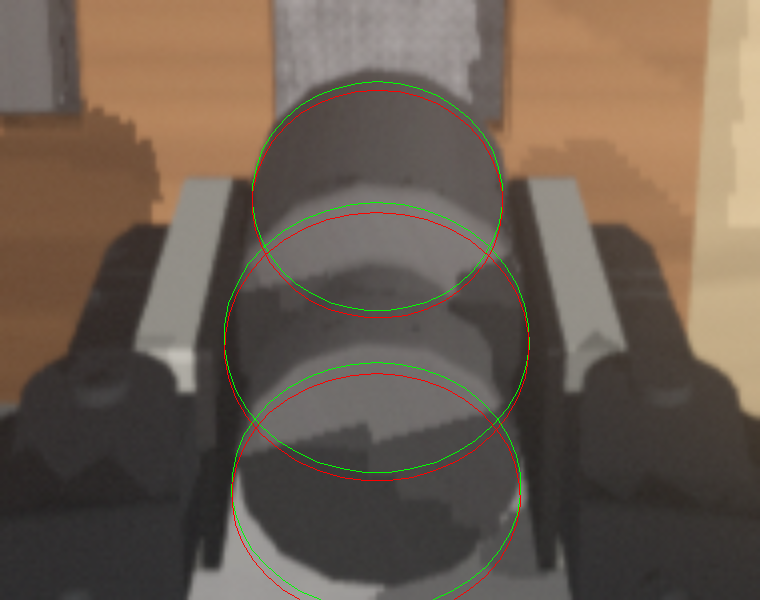

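The jack hangs upright about 2 mm lower than assumed, so I'll lower it by force.

Call:
{"api": "carry_out", "payload": {
  "series": [
    [0.1,0.05,-0.8,0,0,0,0.1],
    [0,0,-0.9,0,0,0,0.1],
    [0,0,-0.8,0,0,0,0.1],
    [0,0,-0.3,0,0,0,0.1],
    [0,0,0,0,0,0,0.1],
    [0,0,0,0,0,0,0.1]
  ]
}}

```text
t: 25.35
tool_pos: [0.5414, 0.1575, 0.0516]
tool_rot: [0.202, 3.133, -0.003]
contact_force: [0.6, -0.2, -1.2]
opening: 0.0279
```

```bash
python3 ck.py pics/w20.png
```

```text
25.35 [0.5414 0.1575 0.0516] yaw -0.1285946317283418 z [ 0.0022 -0.002  -1.    ] 0.027924965637668688 [ 0.6214 -0.2257 -1.2125] [ 0.1523  0.0887  1.8935 -0.0025  1.1574 -1.2889]
```

View pics/w20.png

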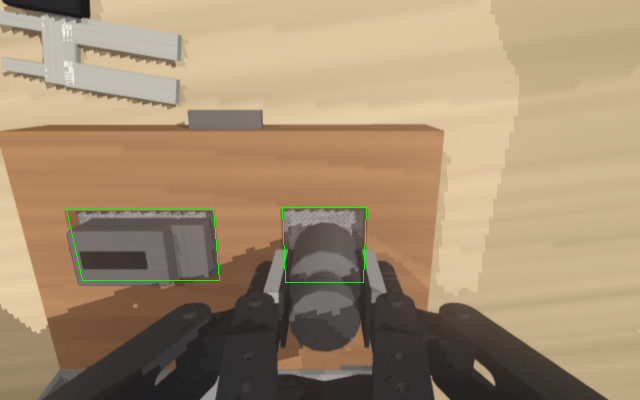

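Call:
{"api": "carry_out", "payload": {
  "series": [
    [-0.06,0,-0.25,0,0,0,0.1],
    [0,0,-0.15,0,0,0,0.1],
    [0,0,0,0,0,0,0.1],
    [0,0,0,0,0,0,0.1]
  ]
}}

```text
t: 25.8
tool_pos: [0.5392, 0.1579, 0.0407]
tool_rot: [0.201, 3.134, -0.003]
contact_force: [-0.1, 0.2, -1.4]
opening: 0.0279
```

Call:
{"api": "carry_out", "payload": {
  "series": [
    [0,0,-0.06,0,0,0,0.1],
    [0,0,0,0,0,0,0.1]
  ]
}}

```text
t: 26.0
tool_pos: [0.5393, 0.1579, 0.0392]
tool_rot: [0.201, 3.134, -0.003]
contact_force: [0.2, 0.3, -2.6]
opening: 0.028
```

Call:
{"api": "carry_out", "payload": {
  "series": [
    [0,0,-0.04,0,0,0,0.1],
    [0,0,0,0,0,0,0.1]
  ]
}}

```text
t: 26.2
tool_pos: [0.5393, 0.1579, 0.0382]
tool_rot: [0.201, 3.134, -0.003]
contact_force: [-0.6, 0.0, -2.2]
opening: 0.0277
```

Call:
{"api": "carry_out", "payload": {
  "series": [
    [0,0,-0.04,0,0,0,0.1],
    [0,0,0,0,0,0,0.1]
  ]
}}

```text
t: 26.4
tool_pos: [0.5395, 0.1579, 0.0377]
tool_rot: [0.201, 3.134, -0.003]
contact_force: [-1.2, 0.3, 0.5]
opening: 0.028
```

```bash
python3 ck.py pics/w21.png
```

```text
26.4 [0.5395 0.1579 0.0377] yaw -0.12790947431426428 z [ 0.0014 -0.0021 -1.    ] 0.028026604480655828 [-1.1604  0.313   0.5104] [ 0.1535  0.1056  1.9022 -0.0025  1.1327 -1.2883]
```

View pics/w21.png

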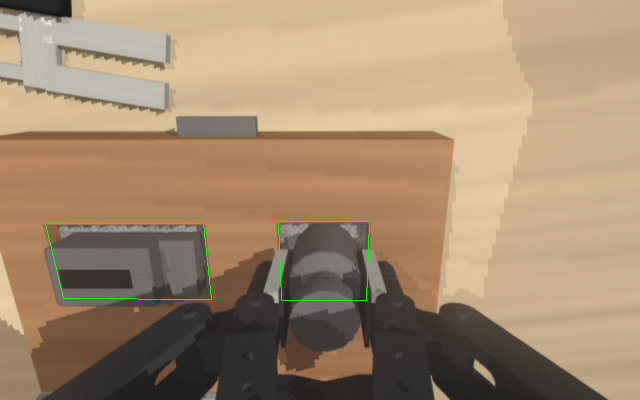

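It touches down at TCP z 0.0377 as computed. Releasing and rising straight up.

Call:
{"api": "carry_out", "payload": {
  "series": [
    [0,0,0,0,0,0,0.4],
    [0,0,0,0,0,0,0.55],
    [0,0,0,0,0,0,0.55],
    [0,0,0.3,0,0,0,0.55],
    [0,0,1,0,0,0,0.55],
    [0,0,1,0,0,0,0.55],
    [0,0,1,0,0,0,0.55],
    [0,0,1,0,0,0,0.55],
    [0,0,1,0,0,0,0.55],
    [-1,0,1,0,0,0,0.55],
    [-1,0,0.5,0,0,0,0.55],
    [-1,0,0,0,0,0,0.55]
  ]
}}

```text
t: 27.65
tool_pos: [0.4651, 0.1581, 0.211]
tool_rot: [0.201, 3.128, -0.001]
contact_force: [1.7, -0.1, 0.4]
opening: 0.0469
```

```bash
python3 ck.py pics/w22.png
python3 - <<'E'
from h import *
p=ctrl.get_image("scene");cv2.imwrite("pics/s22.png",p["frame"])
E
```

```text
27.65 [0.4651 0.1581 0.211 ] yaw -0.1280978977119632 z [ 0.0069 -0.001  -1.    ] 0.0468780511244997 [ 1.6644 -0.1025  0.3792] [ 0.1774 -0.2677  1.9428 -0.0023  1.4599 -1.2651]
```

View pics/w22.png

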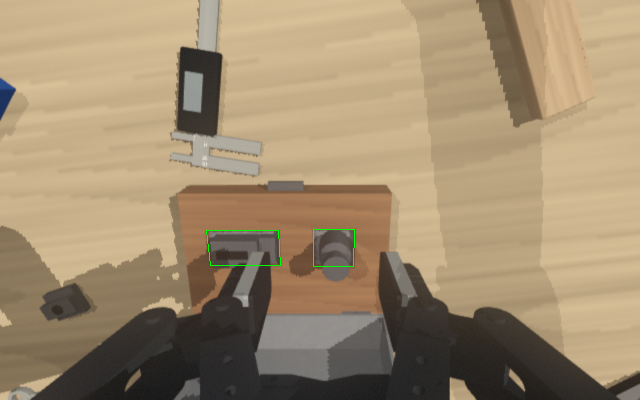

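View pics/s22.png

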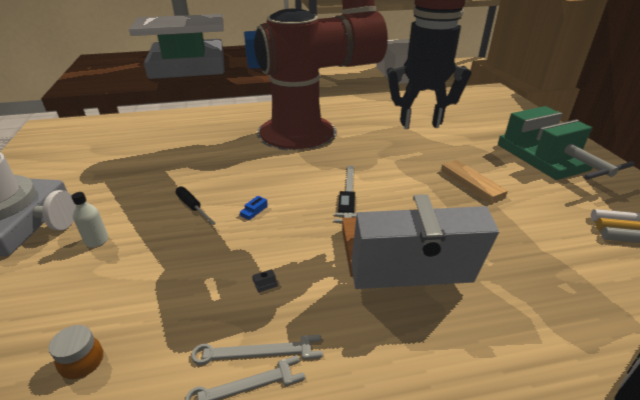

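The jack stands upright in the square pocket (333,250), the clamp is in the long pocket (244,248), the tee nut is unmoved (265,281), and the gripper is clear. Handing in.

Call:
{"api": "carry_out", "payload": {
  "series": [
    [0,0,0.3,0,0,0,0.55],
    [0,0,0,0,0,0,0.55],
    [0,0,0,0,0,0,0.55]
  ]
}}

```text
t: 28.05
tool_pos: [0.4652, 0.1578, 0.2153]
tool_rot: [0.201, 3.133, -0.003]
contact_force: [-1.0, -0.3, -0.2]
opening: 0.0468
```

```bash
python3 -c "
from station import ctrl
print(ctrl.finish_job())"
```

```text
the job is handed in; nothing more can be done
None
```

I did the job in the order asked and handed it in at 28 s of the 69 s allowed; the hand-in reports no verdict.

- **Lid:** I pressed the button with the shut fingertips until about 7 N showed it was fully down. I then let the lid up under the fingertip at about 0.5 rad/s to roughly 1.3 rad, an angle worked out from the finger's path, and withdrew. It went on to fully open by itself.
- **Clamp:** I laid the dark bar flat in the long pocket and left the blue look-alike alone. The wrist picture afterwards shows it inside the pocket outline.
- **Jack:** I lowered it into the square pocket until the force showed it touching the floor, then let go. It stands upright in the last picture.
- **Tee nut:** It is at the same pixel in the scene camera as at the start.

**Disagreements:** An upward force of about 6–7 N showed while gripping each part. The jack also hung about 2–5 mm lower in the grip than my first estimate, so I lowered it by force. No check failed, but I took no pictures after the hand-in.

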